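# Stir the finishing media over the sprung sieve floor

## Task

Take the stirring rod out of its fork and stir the grey media in the steel bowl two full turns clockwise (seen from above), beginning and ending at the pouring lip, with the rod's foot down on the sprung sieve floor all the way round so that the floor gives a few millimetres but never reaches its stop. Pieces from all round the bowl must end up well shifted from where they lay, and none may leave the bowl. Then hang the rod back upright in its fork, let go, and leave the other things on the table where they are.

Things in the scene. Friction and masses are not known exactly. Their poses are not given: they have to be found in the camera images.
- bowl: round steel finishing bowl fixed to the table, 122 mm outside, 114 mm inside, 80 mm high, upright wall 4 mm thick, three small feet (to 73 mm from the axis). Origin under its centre on the table, z up, x towards the pouring lip. Inside it a perforated sieve floor (flat disc that fills the bowl) rides on springs; its height differs from bowl to bowl and is not measured: with no load its top lies anywhere from 26 to 48 mm above the table, under the media
- bowl_rim (a point): centre of the bowl's mouth, at rim height (80 mm above the table)
- bowl_lip (a point): the pouring lip, the only outward-flared part of the rim (40 mm wide, juts out 20 mm): 70 mm from the bowl's axis, at rim height
- sieve_floor (a joint): how far the sieve floor is pushed down (m): 0 unloaded, 0.012 on its hard stop. It begins to give at about 2 N and then takes about 0.7 N more for each mm. It is also pushed down through a piece of media caught under the foot, which mostly happens at the first touch: the foot then drops about 20 mm when it slides off. A piece can jam between the foot and the wall if the foot runs closer than about 27 mm to the wall's inside (measured from the rod's axis)
- rod_handle (a point): centre of the rod's black square handle (24 x 24 mm, 54 mm tall, 128 mm above the foot's underside; x and y square to its flat sides, z up along the rod). The rod is 155 mm long, 0.16 kg and hangs upright in the fork: steel shaft 12 mm thick, round foot 14 mm, collar 38 mm wide and 6 mm thick just under the handle. Grip it firmly: sideways loads of 10 N or more at the foot can tip it in the fingers
- rod_collar (a point): centre of the underside of the rod's collar, 95 mm above the foot's underside
- rod_foot (a point): the lowest point of the rod's round foot
- rod: the stirring rod, origin at the lowest point of its foot, z up along the rod towards the handle
- fork: fixed aluminium stand with a fork 130 mm above the table. Origin on the table under the middle of the fork; the 24 mm wide slot opens to its -x, its post is at +x (x = 42 to 58 mm) and reaches only to the fork. The prongs end in 4 mm high lips at x = -27 mm, slot closed at x = +14 mm
- fork_seat (a point): where the centre of the collar's underside rests, on top of the fork's prongs (130 mm above the table)
- media0_mid (a point): centre of a piece of grey finishing media in the bowl, a ball 20 mm wide, 14 g, one of seven in a ring (numbered in order round it) that starts 27 mm from the bowl's axis
- media1_mid (a point): centre of a piece of grey finishing media in the bowl, a barrel 20 mm wide, 18 mm long, 14 g, one of seven in a ring (numbered in order round it) that starts 27 mm from the bowl's axis
- media2_mid (a point): centre of a piece of grey finishing media in the bowl, a ball 20 mm wide, 14 g, one of seven in a ring (numbered in order round it) that starts 27 mm from the bowl's axis
- media3_mid (a point): centre of a piece of grey finishing media in the bowl, a barrel 20 mm wide, 18 mm long, 14 g, one of seven in a ring (numbered in order round it) that starts 27 mm from the bowl's axis
- media4_mid (a point): centre of a piece of grey finishing media in the bowl, a ball 20 mm wide, 14 g, one of seven in a ring (numbered in order round it) that starts 27 mm from the bowl's axis
- media5_mid (a point): centre of a piece of grey finishing media in the bowl, a barrel 20 mm wide, 18 mm long, 14 g, one of seven in a ring (numbered in order round it) that starts 27 mm from the bowl's axis
- media6_mid (a point): centre of a piece of grey finishing media in the bowl, a ball 20 mm wide, 14 g, one of seven in a ring (numbered in order round it) that starts 27 mm from the bowl's axis
- media7_mid (a point): centre of a piece of grey finishing media in the bowl, a barrel 20 mm wide, 18 mm long, 14 g, starts in the middle of the bowl
- media8_mid (a point): centre of a piece of grey finishing media in the bowl, a ball 20 mm wide, 14 g, starts near the wall, 45 mm from the bowl's axis
- media9_mid (a point): centre of a piece of grey finishing media in the bowl, a barrel 20 mm wide, 18 mm long, 14 g, starts near the wall, 45 mm from the bowl's axis
- plug_cup: open clear cup of grey plugs, 61 mm wide, 48 mm high; origin under its centre; a bystander
- tape_roll: roll of striped floor tape, 103 mm wide, 48 mm high; origin under its centre; a bystander
Things that resemble listed ones, but are neither listed nor needed, are in the scene too. Leave any blue or orange look-alike of the fork alone. There is more than one size of the rod; the job needs the larger.

How it is judged:
By the outcome, as a careful person would: the job done as asked, in the order asked, and still so for the second after the job is handed in, with the robot touching nothing.
It also fails if it takes over 72 s, if anything falls off the work surface, if the arm or the gripper's body presses on something with over 40 N, if the wrist force passes 120 N, or if a joint passes its speed limit or range.

## Robot

A 6-joint arm with a two-finger parallel gripper is mounted at the origin on a cart in front of the work surface, level with it; the furniture and walls round the work are solid. World frame = base frame: x ahead of the robot, y to its left, z up, the work surface at z = 0. Lengths are in mm, angles in rad, forces in N, time in s.
With the tool pointing down it reaches from about 300 to 775 mm from the base axis. Payload 14.6 kg.
Tool frame: the origin (TCP) lies midway between the tips of the shut fingers; the grasp point (between the pads) lies grasp_offset behind it (grasp_offset is the distance from the TCP to the grasp point, in mm); z points along the fingers, y is the line along which they close (so a half turn about z gives the same grasp; the last joint's range is limited). The gripper opens to 94 mm and grips with 3 to 60 N. Pads are 16 mm wide; open, the fingers measure 119 mm over their backs; the gripper's body (75 mm by 177 mm) begins 78 mm behind the grasp point.
Start: joints at [-1.289, 0.3, 1.521, -0, 1.321, -0.067], TCP at [187.966, -516.873, 205.446] pointing down, gripper open.
Joint ranges: [-3.03, 3.03], [-0.79, 2.21], [0.23, 2.52], [-1.04, 4.18], [0, 3.07], [-2.55, 2.55]. Speed limits (rad/s): [2.22, 2.22, 2.57, 3.14, 3.14, 3.14].

## Interface

Orientations are given as [roll, pitch, yaw] about the fixed x, y, z axes, in that order (R = Rz(yaw) Ry(pitch) Rx(roll)).
In Python, from cell import * gives the robot as it stands. The module is installed in compiled form; this text tells all that it offers.
- The arm moves only by the shell command python3 -m jog 'ROWS' [FORCE]. ROWS is JSON, a list of rows, each a list of 3 entries, a list of its own where there are three numbers: the finger opening in mm, from 0 to 94, then the shift along the tool's x, y, z in units of 50 mm (1.0 is 50 mm), then the turn about the tool's z in units of 180 degrees (1.0 is 180 degrees). In form: [[fingers, [dx, dy, dz], twist], ...]. A call has 1 to 20 rows; each row shifts and turns the commanded pose from where the row before left it, along the tool's axes as they then stand; what a row does not reach is not made up. A row lasts 1/10 s, in which the tool goes at most 50 mm and 8.59 degrees, less where a joint would pass 70% of its speed; a pose out of reach is approached as far as the arm can. A call with a number of a shift or a turn outside -1 to 1 is refused whole. A call with a gripper value outside its range is refused whole. The fingers move at their own pace and stop on an object; FORCE is the grip in N (left out, the last holds). Time passes only in rows, so rows that do not move let the fingers close. It gives the time, the measured TCP pose, the force, the opening and the grip force at its end, in the units of the state.
- read_state(): the state, without advancing time (a new reading comes with each control period).
- camera(name): name is "side" or "top" or "wrist"; returns the picture (400x640x3 uint8, red, green, blue); there is no depth.
- calibration(name): a dict with "mtx" (3x3 intrinsics, pixels), "cam_to_world" (4x4, takes a point from camera to world coordinates); the wrist camera has in their place "hand_eye" (4x4, takes a point from camera to tool coordinates, whose origin is the TCP and whose axes are the flange's). Camera axes: x right, y down, z forward; pixel columns grow to the right and rows downward; lengths in mm; the calibration is good to about 2 mm. A picture is of the moment at which its call begins: read the wrist's pose just before it. calibration takes no time and is no camera call.
- sign_off(): hands the job in; it is judged then, once.
Trained networks look in the newest picture that a camera, given by its name, has taken for a name from the list of things; names that differ only in an ending like _2 or _b are one class to them, and where a whole thing is asked for, a point or a joint stands for the part that bears it (a point fixed in the world has none). Each returns a list of dicts, best first, with "conf" (0 to 1); they miss things now and then, are a little off and sometimes report something else, mostly with a low value. They report only what shows in the picture. A call takes as long as a camera call. They do not tell look-alikes from the thing itself.
- regions_of(camera, query): "pixels" (400x640 bool, what is visible of it) and "rect" ([centre column, centre row, width, height] in pixels, round what is visible of it).
The state is a dict: "clock": time; "joints": joint angles; "qd": joint speeds; "effort": joint torques, N m; "eef_pos": TCP position; "eef_rot": TCP orientation; "wrist_force": force on the tool from outside, world axes, zero at the start; "moment": the same for the moment, N m; "finger_gap": finger opening in mm; "finger_force": force on a finger pad.
Only numpy, scipy, OpenCV 4.12 (cv2) and the standard library are available. Lean on these libraries where they do the work, as an engineer would, in place of code of your own. Each camera call takes 0.05 s, during which the arm holds its last target. There are 200 camera calls.

## Working session

There is one attempt and no reset: what is moved stays moved. The work goes in short steps, Python scripts to look and compute and a shell command to move; the robot and the scene stay as the last step left them, time stands still between calls to the robot, and variables do not carry over. Pictures are saved under pics/ and viewed, at most 10 in all, crops included, and the job is handed in when it is done.

```bash
mkdir -p pics; python3 - <<'E'
from cell import *
import cv2,numpy as np
s=read_state()
print({k:np.round(v,3).tolist() for k,v in s.items()})
for n in ["side","top"]:
    im=camera(n); cv2.imwrite(f"pics/{n}0.png",im[...,::-1])
    print(n,np.round(calibration(n)["cam_to_world"],2).tolist(),np.round(calibration(n)["mtx"],1).tolist())
    for q in ["bowl","bowl_lip","rod","rod_handle","rod_collar","fork","plug_cup","tape_roll"]:
        print(q,[(round(d["conf"],2),np.round(d["rect"],1).tolist()) for d in regions_of(n,q)[:4]])
print(np.round(calibration("wrist")["hand_eye"],2).tolist())
E
```

```text
{'clock': 0.0, 'joints': [-1.289, 0.3, 1.522, -0.0, 1.321, -0.067], 'qd': [-0.002, 0.001, -0.001, 0.0, 0.001, -0.0], 'effort': [0.001, -53.181, -35.274, 0.071, 0.024, -0.0], 'eef_pos': [187.898, -516.631, 204.884], 'eef_rot': [-3.14, -0.0, 0.349], 'wrist_force': [-0.174, -0.717, 1.028], 'moment': [-0.011, 0.002, 0.046], 'finger_force': 0.0, 'finger_gap': 93.877}
side [[0.92, -0.28, 0.29, 217.56], [-0.4, -0.64, 0.66, -800.47], [-0.0, -0.72, -0.7, 787.44], [0.0, 0.0, 0.0, 1.0]] [[370.3, 0.0, 314.2], [0.0, 370.3, 200.2], [0.0, 0.0, 1.0]]
bowl [(0.8, [346.0, 255.2, 57.4, 56.7])]
bowl_lip [(0.83, [343.6, 256.1, 52.4, 57.9])]
rod [(0.76, [280.8, 160.3, 14.0, 49.0]), (0.71, [253.6, 187.6, 13.1, 31.6]), (0.33, [352.8, 249.5, 5.6, 7.0])]
rod_handle [(0.62, [280.1, 158.4, 10.0, 46.4]), (0.5, [253.2, 185.3, 9.0, 31.8]), (0.49, [286.2, 175.4, 45.6, 58.1])]
rod_collar [(0.7, [276.9, 158.1, 14.7, 45.5]), (0.49, [253.3, 185.1, 8.2, 33.7]), (0.41, [347.5, 256.5, 7.7, 12.3])]
fork [(0.73, [289.4, 174.8, 44.3, 56.2]), (0.66, [272.5, 283.2, 55.6, 67.4]), (0.58, [232.2, 158.4, 45.8, 55.6])]
plug_cup [(0
[... 263 characters left out ...]
.0]] [[413.7, 0.0, 319.7], [0.0, 413.7, 193.9], [0.0, 0.0, 1.0]]
bowl [(0.97, [380.6, 182.8, 54.2, 49.4]), (0.54, [377.4, 169.6, 5.9, 8.9])]
bowl_lip [(0.8, [380.7, 182.1, 50.0, 50.9])]
rod [(0.66, [249.1, 196.4, 16.8, 16.8]), (0.42, [393.2, 187.0, 6.1, 1.8])]
rod_handle [(0.68, [245.3, 197.2, 19.7, 14.2])]
rod_collar [(0.51, [261.2, 236.8, 7.6, 6.3])]
fork [(0.91, [198.6, 248.5, 58.2, 58.2]), (0.79, [381.4, 257.8, 36.0, 50.8]), (0.72, [254.1, 196.2, 39.6, 48.7])]
plug_cup [(0.59, [295.6, 161.7, 19.1, 26.7]), (0.36, [374.5, 169.2, 7.7, 9.5])]
tape_roll [(0.7, [437.0, 162.4, 39.4, 42.7])]
[[-0.0, -0.97, -0.24, 69.12], [1.0, -0.0, -0.0, 0.87], [0.0, -0.24, 0.97, -178.03], [0.0, 0.0, 0.0, 1.0]]
```

```bash
python3 - <<'E'
import cv2,numpy as np
a=cv2.imread("pics/side0.png")[120:330,190:440];b=cv2.imread("pics/top0.png")[130:310,150:470]
cv2.imwrite("pics/side_c.png",cv2.resize(a,None,fx=2.8,fy=2.8,interpolation=2))
cv2.imwrite("pics/top_c.png",cv2.resize(b,None,fx=2.5,fy=2.5,interpolation=2))
E
```

```text
(no output)
```

View pics/side_c.png

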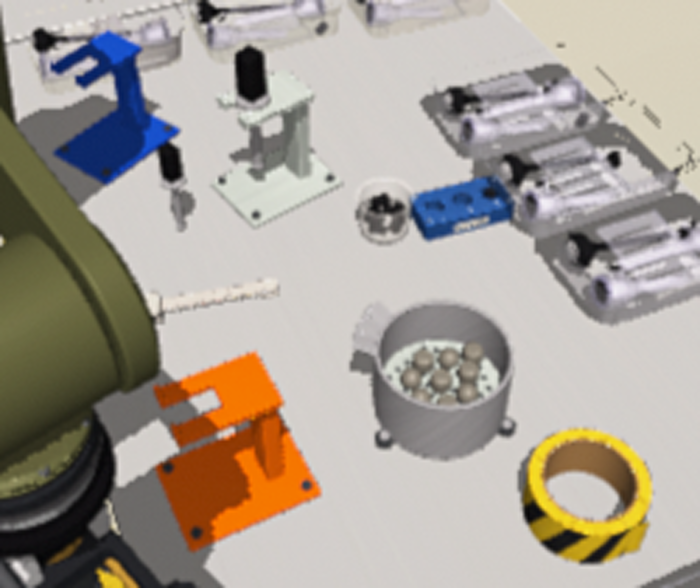

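View pics/top_c.png

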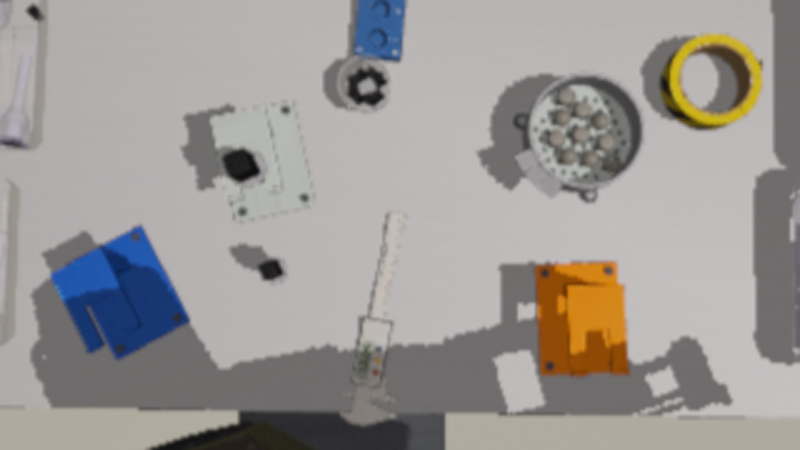

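```bash
cat > h.py <<'E'
from cell import *
import cv2,numpy as np
from scipy.spatial.transform import Rotation as Ro
def T(cam,s=None):
    c=calibration(cam)
    if cam!="wrist": return c["mtx"],np.array(c["cam_to_world"])
    s=s or read_state(); M=np.eye(4); M[:3,:3]=Ro.from_euler("xyz",s["eef_rot"]).as_matrix(); M[:3,3]=s["eef_pos"]
    return c["mtx"],M@np.array(c["hand_eye"])
def ray(cam,px,z,s=None):
    K,M=T(cam,s); d=M[:3,:3]@np.linalg.solve(np.array(K),[px[0],px[1],1.]); return M[:3,3]+d*(z-M[2,3])/d[2]
def proj(cam,P,s=None):
    K,M=T(cam,s); p=np.linalg.inv(M)@np.append(P,1); q=np.array(K)@p[:3]; return q[:2]/q[2]
def rows(to,yaw=None,s=None):
    s=s or read_state(); R=Ro.from_euler("xyz",s["eef_rot"])
    d=R.inv().apply(np.array(to)-s["eef_pos"])/50
    return np.round(d,3), None if yaw is None else round(-(yaw-s["eef_rot"][2])/np.pi,3)
E
python3 - <<'E'
from h import *
print("handle top side",ray("side",(279.5,137),190),"top",ray("top",(246,196),190))
print("bowl rim top",ray("top",(383.5,183.5),80),"side",ray("side",(349,240),80))
print("lip", ray("top",(365.5,199.5),80),ray("side",(321,236),80))
print("tape",ray("top",(435,162),48),"cup",ray("top",(296,164),48),"small",ray("top",(258.5,237),60),ray("side",(252,172),90))
for p in [(250,214),(246,218),(271,209),(275,210),(236,178),(266,171)]: print(p,ray("top",p,0)[:2],ray("top",p,130)[:2])
print(calibration("wrist")["mtx"]); print(rows([400,-70,300]))
E
```

```text
handle top side [474.99737371  37.02999604 190.        ] top [468.32250691  29.43951086 190.        ]
bowl rim top [ 516.49404046 -306.83603366   80.        ] side [ 529.86922116 -295.71854405   80.        ]
lip [ 474.11607529 -260.15393607   80.        ] [ 471.85635624 -256.25589839   80.        ]
tape [ 580.91395209 -450.31464001   48.        ] cup [570.58854919 -76.3783309   48.        ] small [373.83386511  17.11385869  60.        ] [383.68263973  40.78694222  90.        ]
(250, 214) [436.93739482  51.56041631] [429.85071237  29.16170441]
(246, 218) [425.70010352  62.30579577] [419.88723138  38.68903454]
(271, 209) [451.60849635  -6.36237985] [442.85876186 -22.19521634]
(275, 210) [448.97566894 -17.54541112] [440.52438027 -32.11058798]
(236, 178) [537.24473552  93.93723263] [518.78765064  66.73486975]
(266, 171) [558.16786316  10.4340235 ] [537.33902384  -7.30277998]
[[332.12698736   0.         317.21730775]
 [  0.         332.12698736 201.00777564]
 [  0.           0.           1.        ]]
(array([ 7.04 , -6.95 , -1.891]), None)
```

```bash
python3 -m jog '[[94,[0.63,-0.157,-0.158],0],[94,[0.63,-0.157,-0.158],0],[94,[0.63,-0.157,-0.158],0],[94,[0.63,-0.157,-0.158],0],[94,[0.63,-0.157,-0.158],0],[94,[0.63,-0.157,-0.158],0],[94,[0.63,-0.157,-0.158],0],[94,[0.63,-0.157,-0.158],0],[94,[0.63,-0.157,-0.158],0],[94,[0.63,-0.157,-0.158],0],[94,[0.63,-0.157,-0.158],0],[94,[0.63,-0.157,-0.158],0],[94,[0,0,0],0],[94,[0,0,0],0]]'
python3 - <<'E'
from h import *
s=read_state(); im=camera("wrist"); cv2.imwrite("pics/wb.png",im[...,::-1])
print(s["eef_pos"],s["eef_rot"])
for q in ["bowl","bowl_lip"]+["media0_mid","media1_mid"]:
    print(q,[(round(d["conf"],2),np.round(d["rect"],1).tolist()) for d in regions_of("wrist",q)[:12]])
E
```

```text
clock: 2.3
eef_pos: [511.1, -298.9, 299.9]
eef_rot: [-3.141, 0.0, 0.35]
wrist_force: [-0.4, -0.1, -0.4]
finger_gap: 93.7
finger_force: 0.0
[ 511.09392962 -298.94554556  299.91738721] [-3.14135771e+00  3.90928629e-04  3.49874061e-01]
bowl [(0.87, [321.4, 172.8, 116.8, 96.3]), (0.74, [33.5, 113.2, 66.9, 35.8])]
bowl_lip [(0.85, [321.0, 171.7, 115.7, 97.0]), (0.28, [326.5, 190.7, 16.7, 13.0])]
media0_mid [(0.73, [326.0, 189.5, 14.8, 16.4])]
media1_mid [(0.68, [345.3, 183.4, 13.8, 11.9]), (0.58, [327.7, 190.8, 19.6, 14.5])]
```

View pics/wb.png

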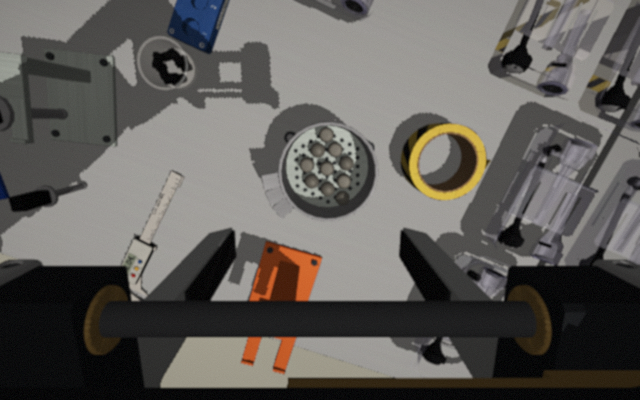

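```bash
python3 - <<'E'
from h import *
s=read_state()
im=cv2.imread("pics/wb.png")
c=ray("wrist",(327.5,170.5),80,s); l=ray("wrist",(276,192),80,s); print(c,l,np.linalg.norm(l-c),np.arctan2(*(l-c)[1::-1]))
k=5
cr=cv2.resize(im[110:230,250:390],None,fx=k,fy=k,interpolation=2)
def P(p): return tuple(int(round(v)) for v in (proj("wrist",p,s)-[250,110])*k+k/2)
for r,z,col in ((61,80,(0,0,255)),(57,80,(0,255,255))):
    pts=np.array([P(c*[1,1,0]+[r*np.cos(a),r*np.sin(a),z]) for a in np.linspace(0,6.28,90)]); cv2.polylines(cr,[pts],True,col,1)
cv2.imwrite("pics/wb_c.png",cr)
# top camera same center
cv2.imwrite
print("in top:",proj("top",c),"side",proj("side",c))
E
```

```text
[ 523.73159242 -308.42999198   80.        ] [ 477.39453017 -258.20818527   80.        ] 68.33266574213778 2.315984299409172
in top: [384.10582546 180.74812644] side [349.16513555 244.47037527]
```

View pics/wb_c.png

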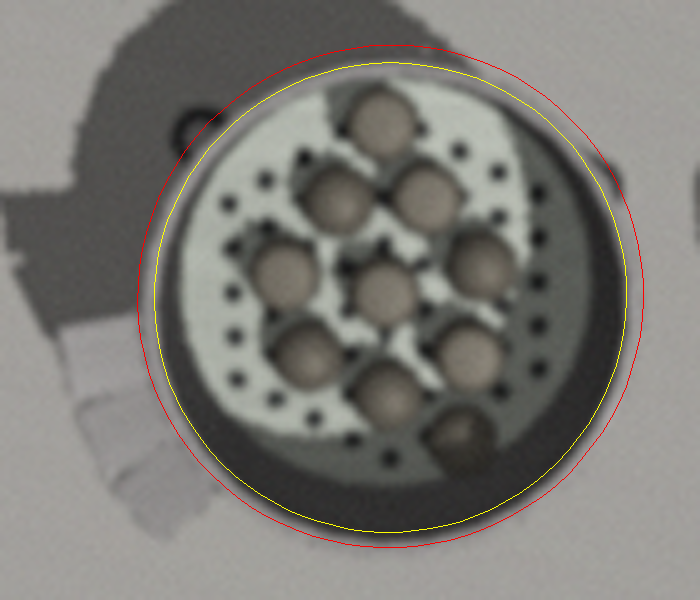

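```bash
python3 -m jog '[[94,[0.142,-0.66,0],0],[94,[0.142,-0.66,0],0],[94,[0.142,-0.66,0],0],[94,[0.142,-0.66,0],0],[94,[0.142,-0.66,0],0],[94,[0.142,-0.66,0],0],[94,[0.142,-0.66,0],0],[94,[0.142,-0.66,0],0],[94,[0.142,-0.66,0],0],[94,[0.142,-0.66,0],0],[94,[0,0,0],0],[94,[0,0,0],0]]'
python3 - <<'E'
from h import *
s=read_state(); im=camera("wrist"); cv2.imwrite("pics/wf.png",im[...,::-1])
import json; json.dump({k:list(s[k]) for k in("eef_pos","eef_rot")},open("wf.json","w"))
for q in ["fork","rod","rod_handle","rod_collar","plug_cup"]:
    print(q,[(round(d["conf"],2),np.round(d["rect"],1).tolist()) for d in regions_of("wrist",q)[:12]])
cv2.imwrite("pics/wf_c.png",cv2.resize(im[20:280,150:490,::-1],None,fx=2.3,fy=2.3,interpolation=2))
E
```

```text
clock: 3.75
eef_pos: [464.8, 35.1, 300.3]
eef_rot: [3.141, -0.0, 0.35]
wrist_force: [-0.3, -1.2, 1.0]
finger_gap: 93.7
finger_force: 0.0
fork [(0.73, [478.4, 316.7, 58.3, 67.2]), (0.71, [325.4, 158.0, 68.9, 105.2]), (0.69, [573.3, 220.9, 131.8, 94.0]), (0.59, [178.6, 226.6, 112.7, 117.0])]
rod [(0.55, [309.4, 250.3, 19.1, 41.3])]
rod_handle [(0.83, [308.9, 251.8, 24.9, 39.7]), (0.81, [319.9, 186.3, 37.0, 41.4]), (0.58, [572.9, 220.8, 128.4, 91.9]), (0.47, [573.5, 204.1, 17.3, 18.7])]
rod_collar [(0.87, [311.4, 252.0, 21.1, 37.6]), (0.67, [319.5, 186.2, 39.3, 45.7])]
plug_cup [(0.6, [425.9, 124.9, 53.0, 47.6]), (0.42, [321.4, 185.7, 33.9, 40.6]), (0.17, [574.8, 247.4, 20.3, 14.1])]
```

View pics/wf_c.png

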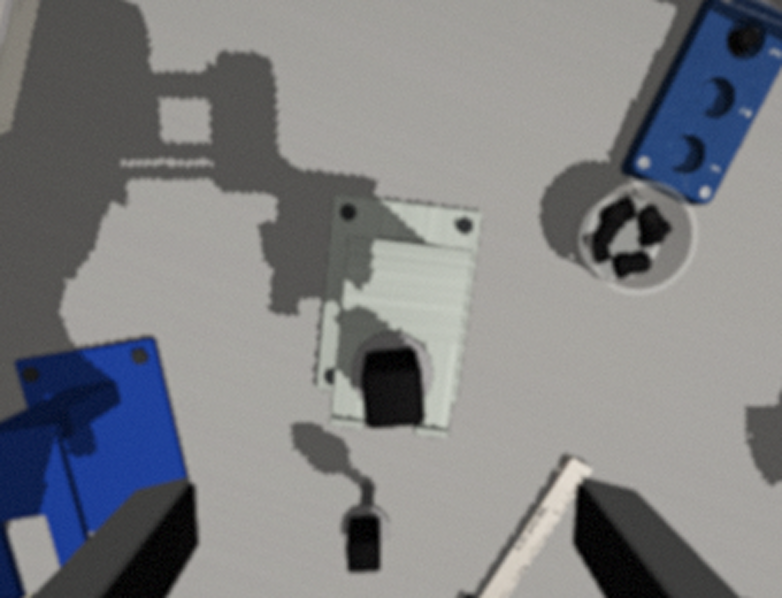

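```bash
python3 - <<'E'
from h import *
import json
s=json.load(open("wf.json")); im=cv2.imread("pics/wf.png")
f=lambda c:(150+c[0]/2.3-.3,20+c[1]/2.3-.3)
a=ray("wrist",f((393.5,397)),190,s); b=ray("wrist",f((393.5,372)),136,s); print("handle",a,"collar",b)
for n,c in dict(fl=(333,418),fr=(447,433),br=(475,248)).items(): print(n,ray("wrist",f(c),131,s))
for n,c in dict(l1=(362,372),l2=(367,427)).items(): print(n,ray("wrist",f(c),190,s))
fl,fr=[ray("wrist",f(c),131,s) for c in ((333,418),(447,433))]
d=fl-fr; y0=np.arctan2(-d[0],d[1]); print("fork yaw",y0,np.linalg.norm(d))
k=6;o=np.array([290,145])
cr=cv2.resize(im[145:245,290:400],None,fx=k,fy=k,interpolation=2).astype(float)
cr=np.clip(255*(cr/255)**.45,0,255).astype(np.uint8)
def P(p): return [int(round(v)) for v in (proj("wrist",p,s)-o)*k+k/2]
def poly(pts,col): cv2.polylines(cr,[np.array([P(p) for p in pts])],True,col,1)
Z=lambda x,y,z,yw:a*[1,1,0]+[x*np.cos(yw)-y*np.sin(yw),x*np.sin(yw)+y*np.cos(yw),z]
for z in(190,136): poly([Z(i,j,z,y0) for i,j in((12,12),(12,-12),(-12,-12),(-12,12))],(0,0,255))
poly([Z(19*np.cos(t),19*np.sin(t),136,0) for t in np.linspace(0,6.28,60)],(0,255,255))
cv2.imwrite("pics/hc.png",cr)
E
```

```text
handle [472.26447727  33.9005053  190.        ] collar [472.37588015  33.38707639 136.        ]
fl [441.33831145  52.15620973 131.        ]
fr [452.76419126  -0.63462849 131.        ]
br [536.36460949  18.19133234 131.        ]
l1 [477.34956694  48.60878561 190.        ]
l2 [457.50359824  39.50512507 190.        ]
fork yaw 0.21314906700043032 54.01317736433766
```

View pics/hc.png

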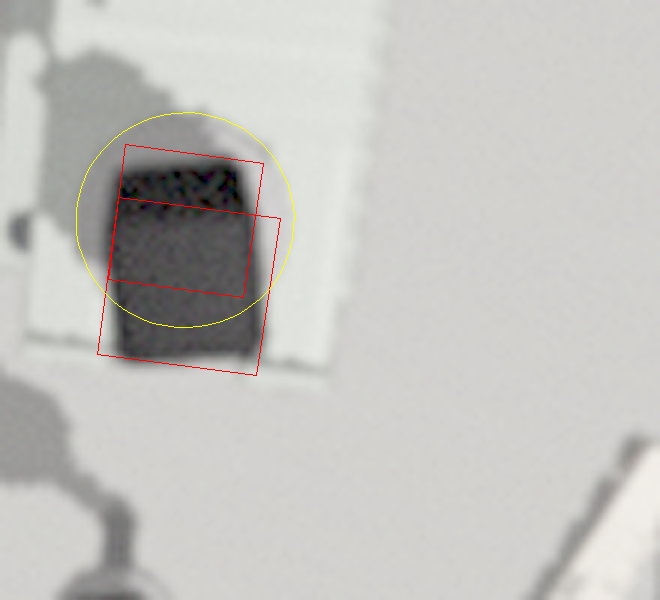

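```bash
python3 - <<'E'
import cell; print([n for n in dir(cell) if n[0]!='_']); print(getattr(cell,"grasp_offset",None))
from h import *
print(rows([472.3,33.7,300],0.40)); 
import json
# bowl recheck
s={"eef_pos":[511.094,-298.946,299.917],"eef_rot":[-3.14136,.0004,.34987]}
c=ray("wrist",(327.8,171.2),80,s); l=ray("wrist",(275.6,195.6),80,s); print(c,l,np.linalg.norm(l-c),np.arctan2(*(l-c)[1::-1]))
f=lambda c:(250+c[0]/5-.4,110+c[1]/5-.4)
for z in (26,34,42):
    for p in((180,293),(592,293),(385,486)): print(z,np.linalg.norm(ray("wrist",f(p),z,s)[:2]-c[:2]))
for n,p in dict(A=(283,275),B=(308,353),C=(338,200)).items():
    d=ray("wrist",f(p),48,s)-c; print(n,np.hypot(d[0],d[1]),np.arctan2(d[1],d[0]))
E
```

```text
['Unreachable', 'calibration', 'camera', 'grasp_offset', 'read_state', 'regions_of', 'sign_off']
18.8
(array([0.131, 0.064, 0.004]), np.float64(-0.017))
[ 523.79885642 -308.21203239   80.        ] [ 473.58536509 -258.44758665   80.        ] 70.69579034279745 2.3606859067365837
26 56.243073199890524
26 56.74831439366725
26 58.65432771797138
34 55.39680023450181
34 55.46101764227652
34 56.54570577199474
42 54.57232617990218
42 54.19458894469107
42 54.43792682927885
A 27.37433147970483 1.7810206026777236
B 26.646343561496117 2.599429149357556
C 26.409259891942046 0.8558239661506614
```

```bash
python3 -m jog '[[94,[0.13,0.064,0],-0.017],[94,[0,0,0.4],0],[94,[0,0,0.5],0],[94,[0,0,0.5],0],[94,[0,0,0.5],0],[94,[0,0,0.5],0],[94,[0,0,0.4],0],[94,[0,0,0.2],0],[94,[0,0,0.116],0],[94,[0,0,0],0],[20,[0,0,0],0],[20,[0,0,0],0],[20,[0,0,0],0],[20,[0,0,0],0],[20,[0,0,0],0],[20,[0,0,0],0],[20,[0,0,0],0],[20,[0,0,0],0]]' 55
```

```text
clock: 5.85
eef_pos: [472.1, 34.4, 144.4]
eef_rot: [-3.142, 0.0, 0.402]
wrist_force: [-0.3, 0.2, 0.4]
finger_gap: 33.6
finger_force: 0.0
```

```bash
python3 -m jog '[[20,[0,0,0],0],[20,[0,0,0],0],[20,[0,0,0],0],[20,[0,0,0],0]]'
```

```text
clock: 6.25
eef_pos: [472.2, 34.5, 144.4]
eef_rot: [-3.142, 0.0, 0.402]
wrist_force: [-1.2, -0.3, -0.3]
finger_gap: 23.5
finger_force: 54.7
```

```bash
python3 -m jog '[[20,[0,0,-0.1],0],[20,[0,0,-0.2],0],[20,[0,0,-0.3],0],[20,[0,0,-0.4],0],[20,[0,0,-0.4],0],[20,[0,0,-0.4],0],[20,[0,0,-0.3],0],[20,[0,0,-0.2],0],[20,[0,0,0],0],[20,[0,0,0],0]]'
python3 - <<'E'
from h import *
im=camera("side"); cv2.imwrite("pics/lift.png",cv2.resize(im[90:220,210:360,::-1],None,fx=5,fy=4.6,interpolation=2))
print([round(d["conf"],2) for d in regions_of("side","rod")],[np.round(d["rect"]) for d in regions_of("side","rod")])
c=np.array([523.8,-308.2]);r=40;a=2.36
print(rows([c[0]+r*np.cos(2.28),c[1]+r*np.sin(2.28),259.4]),read_state()["wrist_force"])
E
```

```text
clock: 7.25
eef_pos: [472.0, 34.5, 259.1]
eef_rot: [-3.141, 0.0, 0.402]
wrist_force: [0.2, 0.1, -1.6]
finger_gap: 23.8
finger_force: 54.7
[0.82] [array([277., 125.,  17.,  49.])]
(array([-1.969,  5.95 , -0.014]), None) [ 0.29637305  0.76410682 -1.65107625]
```

View pics/lift.png

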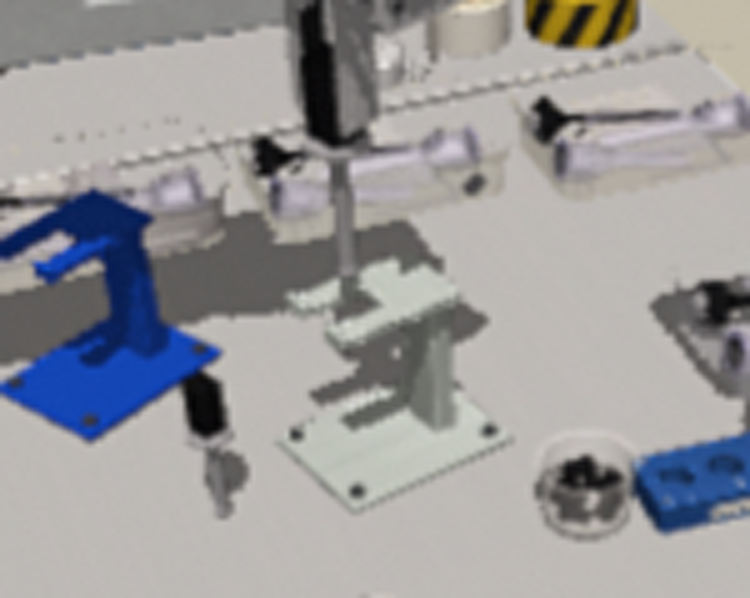

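```bash
python3 -m jog '[[20,[-0.1,0.3,0],0],[20,[-0.17,0.5,0],0],[20,[-0.17,0.5,0],0],[20,[-0.17,0.5,0],0],[20,[-0.17,0.5,0],0],[20,[-0.17,0.5,0],0],[20,[-0.17,0.5,0],0],[20,[-0.17,0.5,0],0],[20,[-0.17,0.5,0],0],[20,[-0.17,0.5,0],0],[20,[-0.17,0.5,0],0],[20,[-0.15,0.45,0],0],[20,[-0.02,0.2,0],0],[20,[0,0,0],0],[20,[0,0,0],0]]'
python3 - <<'E'
from h import *
im=camera("wrist"); s=read_state()
c=np.array([523.8,-308.2]);r=40
print(s["eef_pos"],s["eef_rot"],s["wrist_force"],rows([c[0]+r*np.cos(2.28),c[1]+r*np.sin(2.28),259.4]))
t=camera("top")
A=cv2.resize(im[80:330,170:470,::-1],(560,467),interpolation=2)
cv2.imwrite("pics/ov.png",A); cv2.imwrite("pics/ov_full.png",im[...,::-1]);cv2.imwrite("pics/ov_top.png",t[...,::-1])
E
```

```text
clock: 8.9
eef_pos: [498.0, -277.1, 259.1]
eef_rot: [-3.141, 0.0, 0.403]
wrist_force: [0.3, -0.5, -1.2]
finger_gap: 23.8
finger_force: 54.7
[ 498.04277926 -276.87867527  259.35262526] [-3.14116597e+00  5.82645801e-05  4.02963562e-01] [ 0.38687177  0.13838541 -1.40715626] (array([-0.013,  0.015, -0.001]), None)
```

View pics/ov.png

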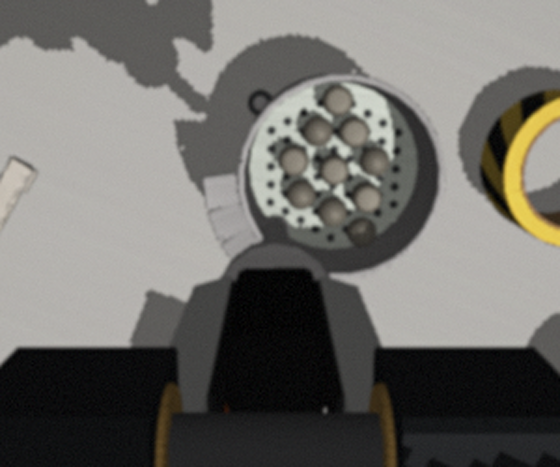

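```bash
python3 - <<'E'
from h import *
im=cv2.imread("pics/ov_full.png")
# fit rim: optimise centre by image gradient along projected outer/inner circle
g=cv2.GaussianBlur(cv2.cvtColor(im,6),(0,0),1).astype(np.float32)
s=read_state(); th=np.linspace(0,2*np.pi,181)
def samp(c,r):
    p=np.array([proj("wrist",[c[0]+r*np.cos(t),c[1]+r*np.sin(t),80],s) for t in th]); ok=p[:,1]<195
    return cv2.remap(g,p[None,:,0].astype(np.float32),p[None,:,1].astype(np.float32),1)[0][ok]
best=[]
for x in np.arange(516,532,1.):
  for y in np.arange(-316,-300,1.):
    for k in(.97,1.0):
      m=samp((x,y),59*k); i=samp((x,y),54.5*k); best.append((np.mean(np.abs(m-i)),x,y,k))
best.sort(reverse=True); print(best[:6]); print(ray("wrist",(352,172.6),80,s))
E
python3 -m jog '[[20,[0,0,0.3],0],[20,[0,0,0.4],0],[20,[0,0,0.4],0],[20,[0,0,0.35],0],[20,[0,0,0.2],0],[20,[0,0,0],0],[20,[0,0,0],0]]'
```

```text
clock: 9.7
eef_pos: [498.3, -277.7, 177.8]
eef_rot: [3.141, -0.001, 0.403]
wrist_force: [-0.6, 0.3, -1.0]
finger_gap: 23.9
finger_force: 54.7Traceback (most recent call last):
  File "<stdin>", line 13, in <module>
ValueError: operands could not be broadcast together with shapes (103,) (105,)
```

```bash
python3 - <<'E'
from h import *
im=cv2.imread("pics/ov_full.png")
g=cv2.GaussianBlur(cv2.cvtColor(im,6),(0,0),.7).astype(np.float32)
s={"eef_pos":[498.04,-276.88,259.35],"eef_rot":[-3.14116,0,.40296]}; th=np.linspace(0,2*np.pi,181)
def samp(c,r,):
    p=np.array([proj("wrist",[c[0]+r*np.cos(t),c[1]+r*np.sin(t),80],s) for t in th])
    return cv2.remap(g,p[None,:,0].astype(np.float32),p[None,:,1].astype(np.float32),1)[0],p[:,1]<195
best=[]
for x in np.arange(516,532,1.):
  for y in np.arange(-316,-300,1.):
    for k in(.97,1.0):
      m,o=samp((x,y),59*k); i,q=samp((x,y),54.5*k); best.append((round(float(np.mean((m-i)[o&q])),1),x,y,k))
best.sort(reverse=True); print(best[:6]); print(ray("wrist",(352,172.6),80,s))
E
```

```text
Traceback (most recent call last):
  File "h.py", line 12, in proj
    K,M=T(cam,s); p=np.linalg.inv(M)@np.append(P,1); q=np.array(K)@p[:3]; return q[:2]/q[2]
        ~^^^^^^^
  File "h.py", line 5, in T
    c=calibration(cam)
ValueError: time passes only in moves, steps and waits
```

```bash
python3 -m jog '[[20,[0,0,0.05],0],[20,[0,0,0.05],0],[20,[0,0,0.05],0],[20,[0,0,0.05],0],[20,[0,0,0],0]]'; python3 -m jog '[[20,[0,0,0.04],0],[20,[0,0,0.04],0],[20,[0,0,0],0]]'; python3 -m jog '[[20,[0,0,0.04],0],[20,[0,0,0.04],0],[20,[0,0,0],0]]'
```

```text
clock: 10.2
eef_pos: [497.8, -277.8, 166.5]
eef_rot: [-3.141, 0.0, 0.402]
wrist_force: [-0.5, -0.8, -0.9]
finger_gap: 23.7
finger_force: 54.7
clock: 10.5
eef_pos: [497.9, -277.8, 162.6]
eef_rot: [-3.141, 0.0, 0.402]
wrist_force: [0.7, -0.6, -0.9]
finger_gap: 23.9
finger_force: 54.7
clock: 10.8
eef_pos: [497.9, -277.8, 158.6]
eef_rot: [-3.141, 0.0, 0.402]
wrist_force: [-1.5, -0.5, -1.1]
finger_gap: 23.7
finger_force: 54.7
```

```bash
for i in 1 2 3; do :; done; python3 -m jog '[[20,[0,0,0.04],0],[20,[0,0,0.04],0],[20,[0,0,0],0]]'; python3 -m jog '[[20,[0,0,0.04],0],[20,[0,0,0.04],0],[20,[0,0,0],0]]'; python3 -m jog '[[20,[0,0,0.04],0],[20,[0,0,0],0]]';python3 -m jog '[[20,[0,0,0.04],0],[20,[0,0,0],0]]'
python3 - <<'E'
from h import *
im=cv2.imread("pics/ov_full.png")
g=cv2.GaussianBlur(cv2.cvtColor(im,6),(0,0),.7).astype(np.float32)
s={"eef_pos":[498.04,-276.88,259.35],"eef_rot":[-3.14116,0,.40296]}; th=np.linspace(0,2*np.pi,181)
K,M=T("wrist",s); K=np.array(K); W=np.linalg.inv(M)
def samp(c,r):
    P=W@np.array([c[0]+r*np.cos(th),c[1]+r*np.sin(th),80+0*th,1+0*th]); q=K@P[:3]; p=(q[:2]/q[2]).astype(np.float32)
    return cv2.remap(g,p[0][None],p[1][None],1)[0],p[1]<195
best=[]
for x in np.arange(516,532,1.):
  for y in np.arange(-316,-300,1.):
    for k in(.97,1.0):
      m,o=samp((x,y),59*k); i,q=samp((x,y),54.5*k); best.append((round(float(np.mean((m-i)[o&q])),1),x,y,k))
best.sort(reverse=True); print(best[:6])
d=np.linalg.solve(K,[352,172.6,1]); d=M[:3,:3]@d; print(M[:3,3]+d*(80-M[2,3])/d[2])
E
```

```text
clock: 11.1
eef_pos: [497.8, -277.8, 154.6]
eef_rot: [-3.141, 0.0, 0.402]
wrist_force: [-0.4, 0.2, -1.1]
finger_gap: 23.9
finger_force: 54.7
clock: 11.4
eef_pos: [497.8, -277.8, 150.6]
eef_rot: [-3.141, 0.0, 0.402]
wrist_force: [0.5, 1.2, -1.6]
finger_gap: 23.9
finger_force: 54.7
clock: 11.6
eef_pos: [497.9, -277.8, 148.7]
eef_rot: [-3.141, 0.0, 0.402]
wrist_force: [0.1, -1.0, -0.7]
finger_gap: 24.1
finger_force: 54.7
clock: 11.8
eef_pos: [497.9, -277.8, 146.7]
eef_rot: [-3.141, 0.0, 0.402]
wrist_force: [0.0, -0.1, -1.8]
finger_gap: 23.9
finger_force: 54.7
[(47.7, np.float64(521.0), np.float64(-309.0), 1.0), (47.6, np.float64(522.0), np.float64(-309.0), 1.0), (47.1, np.float64(521.0), np.float64(-310.0), 1.0), (43.8, np.float64(522.0), np.float64(-310.0), 1.0), (42.3, np.float64(522.0), np.float64(-308.0), 1.0), (41.1, np.float64(520.0), np.float64(-310.0), 1.0)]
[ 525.29676586 -306.65578403   80.        ]
```

```bash
for i in 1; do python3 -m jog '[[20,[0,0,0.04],0],[20,[0,0,0],0]]'; python3 -m jog '[[20,[0,0,0.04],0],[20,[0,0,0],0]]'; python3 -m jog '[[20,[0,0,0.03],0],[20,[0,0,0],0]]'; python3 -m jog '[[20,[0,0,0.03],0],[20,[0,0,0],0]]'; done | grep -E "pos|wrist"
```

```text
eef_pos: [497.9, -277.8, 144.7]
wrist_force: [-0.5, -0.5, -1.4]
eef_pos: [497.9, -277.8, 142.7]
wrist_force: [-0.3, 0.2, -0.9]
eef_pos: [497.9, -277.8, 141.2]
wrist_force: [0.7, -1.2, -0.4]
eef_pos: [497.9, -277.8, 139.8]
wrist_force: [0.2, 0.8, -1.6]
```

```bash
(python3 -m jog '[[20,[0,0,0.03],0],[20,[0,0,0],0]]'; python3 -m jog '[[20,[0,0,0.03],0],[20,[0,0,0],0]]'; python3 -m jog '[[20,[0,0,0.02],0],[20,[0,0,0],0]]')  | grep -E "pos|wrist"; python3 - <<'E'
from cell import *
import numpy as np
f=[]
for i in range(6): camera("top"); f.append(read_state()["wrist_force"][2])
print(np.round(f,1),np.mean(f))
E
```

```text
eef_pos: [497.9, -277.8, 138.3]
wrist_force: [-0.3, 0.1, -2.3]
eef_pos: [498.0, -277.9, 137.0]
wrist_force: [-1.4, 0.4, 1.2]
eef_pos: [498.0, -277.9, 136.0]
wrist_force: [-0.4, -0.4, 1.1]
[1.8 1.6 0.8 1.4 1.6 1.4] 1.439755670632188
```

```bash
python3 -m jog '[[20,[0,0,0.03],0],[20,[0,0,0.03],0],[20,[0,0,0.01],0],[20,[0.006,0.06,0],0],[20,[0.006,0.06,0],0],[20,[0.006,0.06,0],0],[20,[0.007,0.05,0],0],[20,[0,0,0],0]]'
python3 - <<'E'
from h import *
s=read_state(); c=np.array([522,-309.]); p=np.array(s["eef_pos"][:2])-c
print(s["wrist_force"],np.hypot(*p),np.arctan2(p[1],p[0]))
y=.402; R=np.array([[np.cos(y),np.sin(y)],[np.sin(y),-np.cos(y)]])
a=2.29-np.radians(np.arange(37)*10); q=(R@(27.5*np.array([np.cos(a),np.sin(a)]))).T/50; r=np.round(q,3)
d=np.diff(r,axis=0)
for k in(0,18): print(",".join(f"[20,[{u:.3f},{v:.3f},0],0]" for u,v in d[k:k+18]))
E
```

```text
clock: 14.3
eef_pos: [503.9, -288.6, 132.5]
eef_rot: [3.141, -0.0, 0.402]
wrist_force: [0.4, -0.8, 3.6]
finger_gap: 23.6
finger_force: 54.7
[ 0.36588766 -0.82867987  3.562562  ] 27.287290728061233 2.294763815006946
[20,[0.094,-0.021,0],0],[20,[0.096,-0.006,0],0],[20,[0.095,0.012,0],0],[20,[0.091,0.027,0],0],[20,[0.086,0.044,0],0],[20,[0.077,0.057,0],0],[20,[0.065,0.070,0],0],[20,[0.053,0.080,0],0],[20,[0.038,0.088,0],0],[20,[0.021,0.094,0],0],[20,[0.006,0.096,0],0],[20,[-0.012,0.095,0],0],[20,[-0.027,0.091,0],0],[20,[-0.044,0.086,0],0],[20,[-0.057,0.077,0],0],[20,[-0.070,0.065,0],0],[20,[-0.080,0.053,0],0],[20,[-0.088,0.038,0],0]
[20,[-0.094,0.021,0],0],[20,[-0.096,0.006,0],0],[20,[-0.095,-0.012,0],0],[20,[-0.091,-0.027,0],0],[20,[-0.086,-0.044,0],0],[20,[-0.077,-0.057,0],0],[20,[-0.065,-0.070,0],0],[20,[-0.053,-0.080,0],0],[20,[-0.038,-0.088,0],0],[20,[-0.021,-0.094,0],0],[20,[-0.006,-0.096,0],0],[20,[0.012,-0.095,0],0],[20,[0.027,-0.091,0],0],[20,[0.044,-0.086,0],0],[20,[0.057,-0.077,0],0],[20,[0.070,-0.065,0],0],[20,[0.080,-0.053,0],0],[20,[0.088,-0.038,0],0]
```

```bash
python3 -m jog '[[20,[0.094,-0.021,0],0],[20,[0.096,-0.006,0],0],[20,[0.095,0.012,0],0],[20,[0.091,0.027,0],0],[20,[0.086,0.044,0],0],[20,[0.077,0.057,0],0],[20,[0.065,0.070,0],0],[20,[0.053,0.080,0],0],[20,[0.038,0.088,0],0]]'
```

```text
clock: 15.2
eef_pos: [542.9, -290.5, 132.4]
eef_rot: [-3.141, -0.0, 0.402]
wrist_force: [-2.0, 3.0, 3.7]
finger_gap: 23.8
finger_force: 54.7
```

Forces are mild; continuing the first turn.

```bash
python3 -m jog '[[20,[0.021,0.094,0],0],[20,[0.006,0.096,0],0],[20,[-0.012,0.095,0],0],[20,[-0.027,0.091,0],0],[20,[-0.044,0.086,0],0],[20,[-0.057,0.077,0],0],[20,[-0.070,0.065,0],0],[20,[-0.080,0.053,0],0],[20,[-0.088,0.038,0],0]]'
python3 -m jog '[[20,[-0.094,0.021,0],0],[20,[-0.096,0.006,0],0],[20,[-0.095,-0.012,0],0],[20,[-0.091,-0.027,0],0],[20,[-0.086,-0.044,0],0],[20,[-0.077,-0.057,0],0],[20,[-0.065,-0.070,0],0],[20,[-0.053,-0.080,0],0],[20,[-0.038,-0.088,0],0]]'
```

```text
clock: 16.1
eef_pos: [539.9, -329.8, 132.6]
eef_rot: [3.141, -0.001, 0.402]
wrist_force: [2.5, 3.0, 3.5]
finger_gap: 23.8
finger_force: 54.7
clock: 17.0
eef_pos: [500.6, -326.8, 132.5]
eef_rot: [3.141, 0.0, 0.402]
wrist_force: [2.1, -2.2, 3.5]
finger_gap: 24.1
finger_force: 54.7
```

```bash
python3 -m jog '[[20,[-0.021,-0.094,0],0],[20,[-0.006,-0.096,0],0],[20,[0.012,-0.095,0],0],[20,[0.027,-0.091,0],0],[20,[0.044,-0.086,0],0],[20,[0.057,-0.077,0],0],[20,[0.070,-0.065,0],0],[20,[0.080,-0.053,0],0],[20,[0.088,-0.038,0],0]]'
python3 -m jog '[[20,[0.094,-0.021,0],0],[20,[0.096,-0.006,0],0],[20,[0.095,0.012,0],0],[20,[0.091,0.027,0],0],[20,[0.086,0.044,0],0],[20,[0.077,0.057,0],0],[20,[0.065,0.070,0],0],[20,[0.053,0.080,0],0],[20,[0.038,0.088,0],0]]'
python3 -m jog '[[20,[0.021,0.094,0],0],[20,[0.006,0.096,0],0],[20,[-0.012,0.095,0],0],[20,[-0.027,0.091,0],0],[20,[-0.044,0.086,0],0],[20,[-0.057,0.077,0],0],[20,[-0.070,0.065,0],0],[20,[-0.080,0.053,0],0],[20,[-0.088,0.038,0],0]]'
python3 -m jog '[[20,[-0.094,0.021,0],0],[20,[-0.096,0.006,0],0],[20,[-0.095,-0.012,0],0],[20,[-0.091,-0.027,0],0],[20,[-0.086,-0.044,0],0],[20,[-0.077,-0.057,0],0],[20,[-0.065,-0.070,0],0],[20,[-0.053,-0.080,0],0],[20,[-0.038,-0.088,0],0]]'
```

```text
clock: 17.9
eef_pos: [503.6, -287.4, 132.3]
eef_rot: [-3.141, 0.001, 0.402]
wrist_force: [-2.5, -3.7, 5.0]
finger_gap: 24.1
finger_force: 54.7
clock: 18.8
eef_pos: [542.9, -290.5, 132.4]
eef_rot: [-3.141, -0.0, 0.402]
wrist_force: [-2.1, 2.4, 3.6]
finger_gap: 23.9
finger_force: 54.7
clock: 19.7
eef_pos: [539.9, -329.9, 132.6]
eef_rot: [3.141, -0.001, 0.402]
wrist_force: [2.2, 1.5, 3.6]
finger_gap: 23.6
finger_force: 54.7
clock: 20.6
eef_pos: [500.7, -326.8, 132.5]
eef_rot: [3.141, 0.0, 0.402]
wrist_force: [2.5, -2.2, 3.5]
finger_gap: 23.8
finger_force: 54.7
```

```bash
python3 -m jog '[[20,[-0.021,-0.094,0],0],[20,[-0.006,-0.096,0],0],[20,[0.012,-0.095,0],0],[20,[0.027,-0.091,0],0],[20,[0.044,-0.086,0],0],[20,[0.057,-0.077,0],0],[20,[0.070,-0.065,0],0],[20,[0.080,-0.053,0],0],[20,[0.088,-0.038,0],0],[20,[0.03,-0.005,0],0],[20,[0,0,0],0],[20,[0,0,-0.04],0],[20,[0,0,-0.1],0],[20,[0,0,-0.2],0],[20,[0,0,-0.4],0],[20,[0,0,-0.5],0],[20,[0,0,-0.6],0],[20,[0,0,-0.5],0],[20,[0,0,-0.2],0],[20,[0,0,0],0]]'
python3 - <<'E'
from h import *
im=camera("wrist"); s=read_state()
cv2.imwrite("pics/after.png",cv2.resize(im[80:330,170:470,::-1],(560,467),interpolation=2))
print(s["wrist_force"],s["moment"],rows([472.2,34.4,259.4]))
E
```

```text
clock: 22.6
eef_pos: [505.2, -287.4, 260.6]
eef_rot: [3.14, -0.001, 0.402]
wrist_force: [-0.5, -0.4, -0.8]
finger_gap: 24.0
finger_force: 54.7
[ 0.95996611 -0.05198193 -1.64955244] [ 0.03903371  0.03712183 -0.00448538] (array([ 1.917, -6.174, -0.007]), None)
```

View pics/after.png

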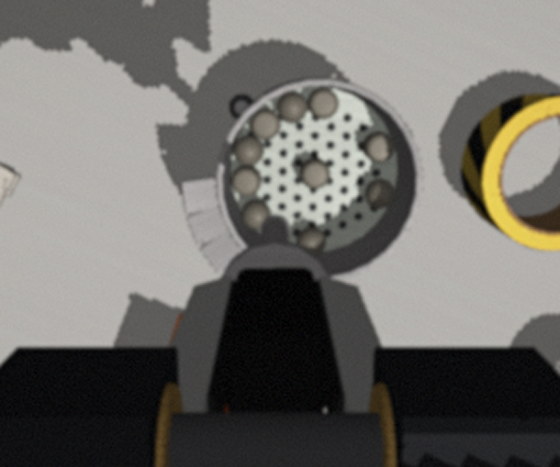

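```bash
python3 -m jog '[[20,[0.09,-0.3,0],0],[20,[0.155,-0.5,0],0],[20,[0.155,-0.5,0],0],[20,[0.155,-0.5,0],0],[20,[0.155,-0.5,0],0],[20,[0.155,-0.5,0],0],[20,[0.155,-0.5,0],0],[20,[0.155,-0.5,0],0],[20,[0.155,-0.5,0],0],[20,[0.155,-0.5,0],0],[20,[0.155,-0.5,0],0],[20,[0.155,-0.5,0],0],[20,[0.122,-0.374,0],0],[20,[0,0,0],0],[20,[0,0,0],0]]'
python3 - <<'E'
from h import *
im=camera("side"); cv2.imwrite("pics/back.png",cv2.resize(im[90:220,210:360,::-1],None,fx=5,fy=4.6,interpolation=2))
a=cv2.imread("pics/lift.png").astype(int);b=cv2.imread("pics/back.png").astype(int)
d=np.abs(a-b).max(2); print(d[240:320,300:400].max(),d[240:320,300:400].mean(),d[100:240,300:400].mean())
print(rows([472.2,34.4,259.1]))
E
```

```text
clock: 24.15
eef_pos: [471.7, 34.7, 258.7]
eef_rot: [-3.141, 0.001, 0.403]
wrist_force: [0.1, 0.0, -0.9]
finger_gap: 23.9
finger_force: 54.7
19 1.538125 3.3247857142857145
(array([ 0.007, -0.001, -0.006]), None)
```

Picture after return matches the one at lift-out, so the rod sits unchanged in the grip. Lowering.

```bash
python3 -m jog '[[20,[0.008,0,0.1],0],[20,[0,0,0.2],0],[20,[0,0,0.3],0],[20,[0,0,0.3],0],[20,[0,0,0.3],0],[20,[0,0,0.3],0],[20,[0,0,0.3],0],[20,[0,0,0.2],0],[20,[0,0,0.15],0],[20,[0,0,0.08],0],[20,[0,0,0.04],0],[20,[0,0,0],0],[20,[0,0,0],0]]'
```

```text
clock: 25.5
eef_pos: [472.8, 34.6, 146.4]
eef_rot: [3.141, -0.001, 0.402]
wrist_force: [0.1, -0.7, -1.7]
finger_gap: 23.6
finger_force: 54.7
```

```bash
python3 -m jog '[[20,[-0.01,0,0.02],0],[20,[0,0,0.016],0],[20,[0,0,0.01],0],[20,[0,0,0],0],[20,[0,0,0],0]]'
```

```text
clock: 26.0
eef_pos: [472.3, 34.4, 144.4]
eef_rot: [3.141, -0.001, 0.402]
wrist_force: [-3.7, -0.5, 7.8]
finger_gap: 24.0
finger_force: 54.7
```

```bash
python3 -m jog '[[20,[0,0,-0.01],0],[20,[0,0,0],0],[30,[0,0,0],0],[30,[0,0,0],0],[30,[0,0,0],0],[70,[0,0,0],0],[94,[0,0,0],0],[94,[0,0,0],0],[94,[0,0,0],0],[94,[0,0,0],0],[94,[0,0,0],0],[94,[0,0,0],0],[94,[0,0,0],0],[94,[0,0,0],0],[94,[0,0,0],0],[94,[0,0,0],0]]'
```

```text
clock: 27.6
eef_pos: [472.2, 34.4, 144.1]
eef_rot: [-3.142, 0.0, 0.402]
wrist_force: [-0.3, -0.3, 0.2]
finger_gap: 94.1
finger_force: 0.0
```

```bash
python3 -m jog '[[94,[0,0,-0.2],0],[94,[0,0,-0.4],0],[94,[0,0,-0.5],0],[94,[0,0,-0.5],0],[94,[0,0,-0.5],0],[94,[0,0,-0.5],0],[94,[0,0,-0.5],0],[94,[0,0,0],0],[94,[0,0,0],0]]'
python3 - <<'E'
from h import *
im=camera("wrist"); t=camera("side")
A=cv2.resize(im[20:280,150:490,::-1],(450,344),interpolation=2); B=cv2.resize(t[120:240,225:345,::-1],(344,344),interpolation=2)
cv2.imwrite("pics/end.png",np.hstack([A,B]))
E
```

```text
clock: 28.5
eef_pos: [472.1, 34.4, 299.5]
eef_rot: [3.141, -0.001, 0.402]
wrist_force: [0.1, 0.1, -0.6]
finger_gap: 93.7
finger_force: 0.0
```

View pics/end.png

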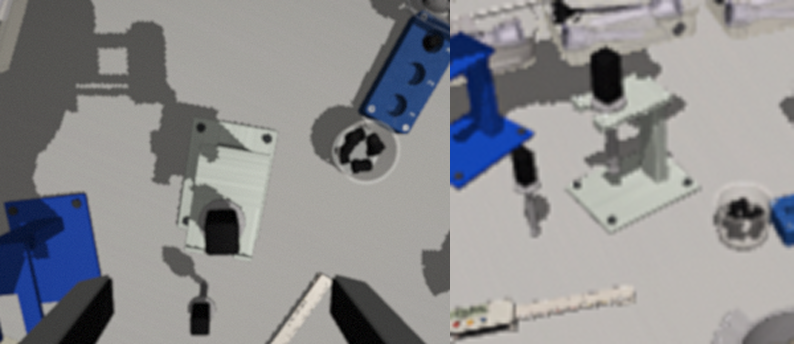

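The rod hangs upright in the aluminium fork (handle at left (222,230), right (605,78)), and the cup, small rod and blue block look unmoved.

```bash
python3 -c "
from cell import *
print(sign_off())"
```

```text
the job is handed in; nothing more can be done
None
```

I stirred the media two full clockwise turns, starting and ending at the lip, with the floor pressed down about 4–5 mm. All ten pieces are still in the bowl, the rod hangs upright in its fork, and I handed the job in at about 28.6 s.

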